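# Unclip the guard and set the selector

### The arm

A 6-joint arm with a two-finger parallel gripper is mounted at the origin on the work surface; the furniture and walls round the work are solid. World frame = base frame: x ahead of the robot, y to its left, z up, the work surface at z = 0. Lengths are in m, angles in rad, forces in N, time in s.
With the tool pointing down it reaches from about 0.4 to 0.825 m from the base axis. Payload 7 kg.
Tool frame: the origin (TCP) lies midway between the tips of the shut fingers; the grasp point (between the pads) lies arm.hold_point_z behind it (arm.hold_point_z is the distance from the TCP to the grasp point, in m); z points along the fingers, y is the line along which they close (so a half turn about z gives the same grasp; the last joint's range is limited). The gripper opens to 88 mm and grips with 3 to 60 N. Pads are 19 mm wide; open, the fingers measure 130 mm over their backs; the gripper's body (78 mm by 193 mm) begins 47 mm behind the grasp point.
Start: joints at [-1.034, 0.359, 0.012, 0, -1.224, -0.288], TCP at [0.166, -0.654, 0.227] pointing down, gripper open.
Joint ranges: [-3.07, 3.07], [-1.43, 2.12], [-1.02, 1.25], [-3.03, 1.67], [-3.05, -0], [-3.03, 3.03]. Speed limits (rad/s): [2.39, 2.39, 3.01, 3.14, 3.14, 3.14].

### API

Orientations are given as [roll, pitch, yaw] about the fixed x, y, z axes, in that order (R = Rz(yaw) Ry(pitch) Rx(roll)).
In Python, from station import arm gives the robot as it stands.
- The arm moves only by the shell command python3 -m crank 'ROWS' [OPENING] [FORCE]. ROWS is JSON, a list that holds one entry, the list of rows, each a list of 4 numbers: the shift along the tool's x, y, z in units of 25 mm (1.0 is 25 mm), then the turn about the tool's z in units of 5 degrees (1.0 is 5 degrees). A call has 1 to 12 rows; each row is the pose to reach, as a shift and turn from the pose commanded when the call began, along the tool's axes at that moment; what a row does not reach only later rows make up. A row lasts 1/8 s, in which the tool goes at most 62.5 mm and 10.7 degrees, less where a joint would pass 70% of its speed; a pose out of reach is approached as far as the arm can. A call with a gripper value outside its range is refused whole. OPENING is the closure, from 0 (fully open) to 1 (shut), set as the call begins (- or left out, the last holds). The fingers move at their own pace and stop on an object; FORCE is the grip in N (left out, the last holds). Time passes only in rows, so rows that repeat a pose let the fingers close. It gives the time, the measured TCP pose, the force, the opening and the grip force at its end, in the units of the state.
- arm.get_state(): the state, without advancing time (a new reading comes with each control period).
- arm.grab_frame(name): name is "scene" or "side" or "wrist"; returns (picture, depth): 420x560x3 uint8, red, green, blue; 420x560 float32, m along the optical axis (not along the pixel's ray), 0 where there is no reading.
- arm.get_calibration(name): a dict with "mtx" (3x3 intrinsics, pixels), "R" (3x3) and "t" (3): a world point X has camera coordinates R X + t; the wrist camera has in their place "mount" (4x4, takes a point from camera to tool coordinates, whose origin is the TCP and whose axes are the flange's). Camera axes: x right, y down, z forward; pixel columns grow to the right and rows downward; lengths in m; the calibration is good to about 2 mm. A picture is of the moment at which its call begins: read the wrist's pose just before it. get_calibration takes no time and is no camera call.
- arm.job_done(): hands the job in; it is judged then, once.
Trained networks look in the newest picture that a camera, given by its name, has taken for a name from the list of things; names that differ only in an ending like _2 or _b are one class to them, and where a whole thing is asked for, a point or a joint stands for the part that bears it (a point fixed in the world has none). Each returns a list of dicts, best first, with "score" (0 to 1); they miss things now and then, are a little off and sometimes report something else, mostly with a low value. They report only what shows in the picture. A call takes as long as a camera call. They do not tell look-alikes from the thing itself.
- arm.recognise(thing, camera): "extent" ([left, top, width, height] in pixels, round what is visible of it).
- arm.trace(thing, camera): "mask" (420x560 bool, what is visible of it) and "extent" ([left, top, width, height] in pixels, round what is visible of it).
The state is a dict: "t": time; "q": joint angles; "qd": joint speeds; "joint_efforts": joint torques, N m; "eef_pos": TCP position; "ee_rot": TCP orientation; "force": force on the tool from outside, world axes, zero at the start; "moment": the same for the moment, N m; "width": finger opening in m; "gripper_force": force on a finger pad.
Only numpy, scipy, OpenCV 4.12 (cv2) and the standard library are available. Lean on these libraries where they do the work, as an engineer would, in place of code of your own. Each camera call takes 0.05 s, during which the arm holds its last target. There are 200 camera calls.

### The job

The selector box must be switched over: squeeze the two grey tabs of its clear guard together to release it, lift the guard off, and stand it upright on the free part of the closed grey case. Then turn the selector knob until its pointer clicks into the position marked by the tall pointed pin, and let go. Do not force the guard against its catches, and leave the glue pot, the tool cup and the roll of tape where they are.

Things in the scene. Friction and masses are not known exactly. Their poses are not given: they have to be found in the camera images.
- selector_box: Grey switch box fixed to the bench, 150 (x) x 130 (y) x 50 mm high, yaw within 0.5 rad, on the left or right. Origin: middle of its underside, below the knob's axis; z up. On its flat top, besides knob and guard: two steel catch brackets at y = +-30 to +-37.5, x within +-10, 10.5 mm high; ribs at x = +-40, 4 mm high; terminals at x = -60, 7 mm high; four black strokes at the knob's positions.
- knob (a point): On the axis of the black knob (under the guard at first), 22 mm above the box's top, halfway up its grip bar; x axis along the bar to the pointer end (white line), z up. Round foot 36 mm across, 11 mm high above the box's top; on it the bar, 36 mm long, 11 mm wide, up to 34 mm above the box's top. Grip the bar across its width and turn about the vertical axis.
- selector (a joint): Knob angle (rad), grows clockwise seen from above, limits -0.06 to 2.416. Four detents: 0, 0.785, 1.571, 2.356; at angle a the pointer stands 1.178 - a counter-clockwise from the box's x axis. Let go between, it springs into the nearer detent (peak torque about 0.1 Nm). It starts in the first or second; the pin marks the third or fourth.
- marker_pin: Black pointed pin, 9 mm across, 18 mm high, fixed on the box's top 56 mm from the knob's axis, in line with the third (1.571) or the fourth (2.356) position: the one to set. Origin: its foot, on the box's top.
- blank_plug: Flat black plug, 9 mm across, only 2.5 mm high, beside the other one of these two positions; of no account. Origin: its foot, on the box's top.
- guard: Clear hood over the knob, loose but clipped on: 76 (x) x 49 (y) x 46 mm high, about 0.1 kg, open below. Origin: middle of its underside, at first on the box's top, axes along the box's. On each y side a grey snap tab: paddle 24 mm wide, 16 to 42 mm above the underside, 66 mm over both. Squeezed in 5 mm each (about 5 N, firm stop, 56 mm over both) the barbs are free and it lifts straight up.
- guard_tabs (a point): Middle of the guard between the paddles, 30 mm above its underside; y axis from paddle to paddle, z up. Fingertips must stay over 12 mm above the box's top there to clear the brackets. The tabs spring out again when let go.
- grey_case: Closed flat dark grey case, fixed to the bench on the side opposite the box, any yaw; 106 (x) x 162 (y) x 28 mm high, flat top. Origin: middle of its underside, z up. The glue pot stands on its +y end, about 55 mm from the middle; the rest of the top is free (the guard fits with its x axis along the case's y axis, its middle near case y = -35 mm).
- glue_pot: Black pot, 42 mm across, 78 mm high, standing loose on the case. Origin: centre of its underside. Must not be moved.
- tool_cup: Cup full of tools, 112 x 110 mm, 200 mm high, standing loose between the box and the case. Origin: centre of its underside. Must not be moved.
- tape_roll: Roll of tape lying on the bench between robot and tool cup, 69 mm across, 19 mm high. Origin: centre of its underside. Must not be moved.
There are look-alikes about, which are no part of the job. Leave any pink or purple look-alike of the selector_box alone. Leave any black or turquoise look-alike of the guard alone.

How it is judged:
On the way, in this order (a step that is already met when the one before it is completed fails the run):
1. the guard is off the box (distance between guard and knob above 0.07 m), for 0.1 s.
2. the guard stands upright on the grey case, let go (z of guard in the frame of grey_case between 0.022 and 0.034 m and angle between guard's own z axis and vertical below 0.1 rad and contact force between guard and the fingers below 0.05 N and linear speed of guard below 0.03 m/s), for 0.2 s.
3. the knob points at the pin (x of marker_pin in the frame of knob above 0.04 m and y of marker_pin in the frame of knob between -0.008 and 0.008 m), for 0.2 s.
At the end, for the whole second after the job is handed in: The knob's pointer points at the pin (the pin within 7 mm of the pointer's line, that is about 7 degrees: in the detent) and is still; the guard stands upright (within 0.1 rad) and at rest on the top of the grey case, its centre over the case; the glue pot stands upright (x of marker_pin in the frame of knob above 0.04 m and y of marker_pin in the frame of knob between -0.007 and 0.007 m and velocity of joint selector between -0.1 and 0.1 rad/s and z of guard in the frame of grey_case between 0.022 and 0.034 m and x of guard in the frame of grey_case between -0.05 and 0.05 m and y of guard in the frame of grey_case between -0.08 and 0.03 m and angle between each of guard, glue_pot's own z axis and vertical below 0.1 rad and contact force between guard and grey_case above 0.1 N and linear speed of guard below 0.02 m/s); the robot touches nothing.
It fails at once if the guard is torn at its catches or rammed (more than 40 N between guard and box) (contact force between guard and selector_box above 40 N).
It fails at once if the glue pot is shifted by more than 20 mm or tipped (distance of glue_pot from where it was at the start of the episode above 0.02 m or angle between glue_pot's own z axis and vertical above 0.3 rad).
It fails at once if the tool cup or the tape roll is shifted by more than 20 mm (distance of any of tool_cup, tape_roll from where it was at the start of the episode above 0.02 m).
It also fails if it takes over 61 s, if anything falls off the work surface, if the arm or the gripper's body presses on something with over 40 N, if the wrist force passes 120 N, or if a joint passes its speed limit or range.

## Working session

There is one attempt and no reset: what is moved stays moved. The work goes in short steps, Python scripts to look and compute and a shell command to move; the robot and the scene stay as the last step left them, time stands still between calls to the robot, and variables do not carry over. Pictures are saved under pics/ and viewed, at most 10 in all, crops included, and the job is handed in when it is done.

```bash
ls; mkdir -p pics; cat > h.py <<'E'
import numpy as np, cv2
from station import arm
from scipy.spatial.transform import Rotation as Ro
def cam(name):
    s=arm.get_state(); p,d=arm.grab_frame(name); c=arm.get_calibration(name); K=np.array(c["mtx"])
    if name=="wrist":
        M=np.array(c["mount"]); T=np.eye(4); T[:3,:3]=Ro.from_euler('xyz',s["ee_rot"]).as_matrix(); T[:3,3]=s["eef_pos"]; W=T@M
    else:
        E=np.eye(4); E[:3,:3]=c["R"]; E[:3,3]=c["t"]; W=np.linalg.inv(E)
    v,u=np.mgrid[:420,:560]
    r=np.stack([(u-K[0,2])/K[0,0],(v-K[1,2])/K[1,1],np.ones_like(u)],-1)
    P=(r*d[...,None])@W[:3,:3].T+W[:3,3]; P[d==0]=np.nan
    return p,d,P,K,W
def ray(u,v,z,K,W):
    r=W[:3,:3]@np.array([(u-K[0,2])/K[0,0],(v-K[1,2])/K[1,1],1]); o=W[:3,3]
    return o+r*(z-o[2])/r[2]
def proj(X,K,W):
    c=W[:3,:3].T@(np.asarray(X)-W[:3,3]); return (K@c)[:2]/c[2]
def save(p,n,crop=None,f=1):
    if crop: l,t,w,h=crop; p=p[t:t+h,l:l+w]
    cv2.imwrite('pics/'+n,cv2.resize(p[...,::-1],None,fx=f,fy=f,interpolation=cv2.INTER_CUBIC))
def toolshift(target,yaw=None):
    s=arm.get_state(); R=Ro.from_euler('xyz',s["ee_rot"]).as_matrix()
    print('rows xyz units',np.round(R.T@(np.array(target)-s["eef_pos"])/0.025,2))
    print('tool y axis yaw deg',np.degrees(np.arctan2(R[1,1],R[0,1])))
E
python3 - <<'E'
from h import *
out=[]
for n in ("scene","side"):
    p,d,P,K,W=cam(n); out.append(p); print(n,W[:3,3].round(2))
    for t in ["selector_box","guard","grey_case","glue_pot","tool_cup","tape_roll","marker_pin"]:
        for r in arm.recognise(t,n)[:3]:
            l,tp,w,h=map(int,r["extent"]); c=P[min(419,tp+h//2),min(559,l+w//2)]
            print(t,round(r["score"],2),[l,tp,w,h],c.round(3))
save(out[0],'scene.png',f=1.4); save(out[1],'side.png',f=1.4)
print(arm.get_state(),arm.hold_point_z)
E
```

```text
pics
scene [-0.55 -1.01  1.14]
selector_box 0.94 [269, 199, 57, 38] [ 0.416 -0.253  0.052]
selector_box 0.89 [404, 244, 57, 54] [ 0.502 -0.705  0.05 ]
selector_box 0.36 [182, 178, 2, 7] [0.175 0.014 0.208]
guard 0.64 [358, 276, 21, 28] [ 0.319 -0.6    0.043]
guard 0.63 [286, 189, 25, 29] [ 0.437 -0.238  0.095]
guard 0.55 [248, 261, 24, 26] [ 0.155 -0.327  0.047]
grey_case 0.57 [201, 154, 38, 17] [0.489 0.197 0.029]
glue_pot 0.76 [196, 139, 16, 24] [0.451 0.24  0.08 ]
tool_cup 0.9 [254, 133, 23, 55] [0.544 0.008 0.097]
tool_cup 0.31 [199, 151, 39, 23] [0.484 0.203 0.028]
tape_roll 0.73 [196, 141, 14, 23] [0.445 0.239 0.079]
tape_roll 0.5 [231, 197, 25, 17] [ 0.39  -0.024 -0.004]
side [0.16 1.16 0.71]
selector_box 0.93 [229, 200, 48, 26] [ 0.45  -0.178  0.049]
selector_box 0.68 [240, 156, 43, 22] [ 0.512 -0.626  0.051]
guard 0.74 [288, 174, 20, 12] [ 0.343 -0.557  0.032]
guard 0.64 [242, 192, 27, 19] [ 0.445 -0.186  0.091]
guard 0.59 [204, 264, 20, 36] [0.451 0.273 0.074]
grey_case 0.64 [181, 268, 53, 42] [0.47  0.271 0.049]
glue_pot 0.87 [203, 261, 19, 36] [0.455 0.275 0.083]
tool_cup 0.8 [192, 185, 38, 70] [0.527 0.042 0.123]
tape_roll 0.62 [258, 238, 20, 14] [ 0.376 -0.058  0.001]
tape_roll 0.19 [204, 263, 18, 35] [0.454 0.27  0.077]
{'t': 0.8, 'q': array([-1.03391675e+00,  3.58573972e-01,  1.18823335e-02,  2.17319618e-06,
       -1.22409225e+00, -2.88112640e-01]), 'qd': array([ 2.98049406e-04, -5.18935668e-04,  3.99085496e-05, -5.54788497e-04,
        6.30165371e-04, -5.06837640e-04]), 'joint_efforts': array([ 1.36394901e-03, -5.82290411e+01,  2.93290454e+01,  7.00215295e+00,
        1.25275663e-02, -2.42878247e-05]), 'eef_pos': array([ 0.16617163, -0.65419667,  0.22657078]), 'ee_rot': array([-3.14158015e+00,  1.57461450e-06, -2.89282498e+00]), 'force': array([ 0.16811307, -1.29866441,  0.37501056]), 'moment': array([-0.00517949,  0.01696992, -0.00687186]), 'gripper_force': 0.0, 'width': 0.08793094713813769} 0.0188
```

View pics/scene.png

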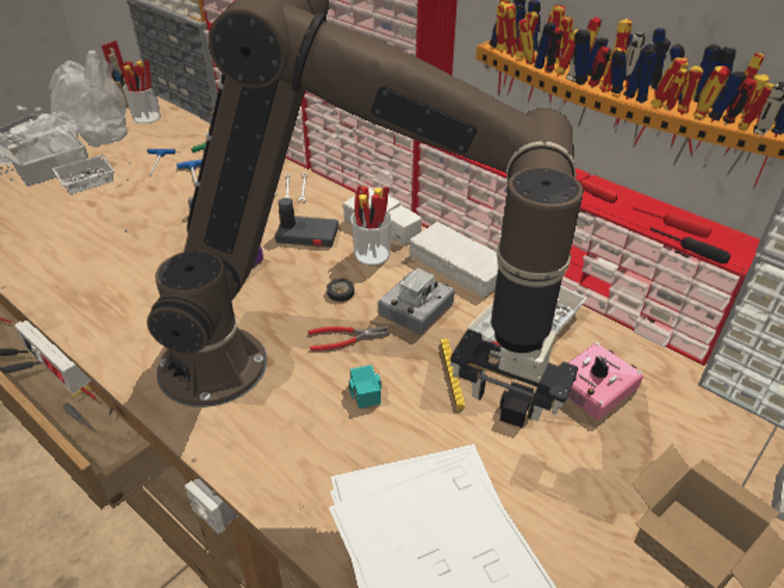

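View pics/side.png

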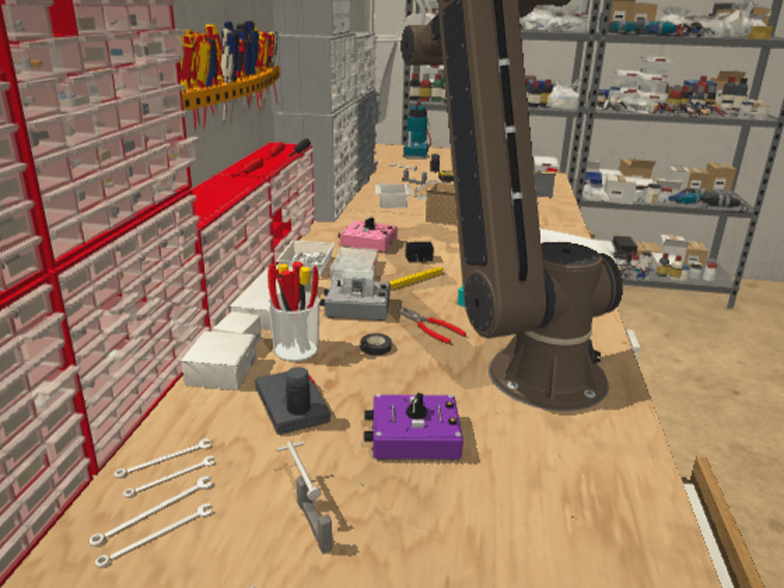

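The scene picture shows the grey box with the clear guard at (416,300), and in the same picture the look-alikes: the pink box (600,380), the turquoise hood (365,385) and the black hood (515,405). The side picture shows the purple box at (418,425). The case with the pot is at (305,225) in the scene picture. I choose the grey box with the clear hood.

```bash
python3 - <<'E'
from h import *
for n in ("scene","side"):
    p,d,P,K,W=cam(n)
    if n=="side": save(p,'crop.png',[160,160,160,160],4)
    for t,c,z0,z1,r in (("box",(.43,-.22),.045,.056,.13),("case",(.48,.2),.022,.034,.13),("pot",(.46,.25),.072,.085,.05),("cup",(.54,.02),.08,.25,.1),("tape",(.38,-.04),.012,.03,.07)):
        m=(P[...,2]>z0)&(P[...,2]<z1)&(np.hypot(P[...,0]-c[0],P[...,1]-c[1])<r)
        q=P[m][:,:2].astype(np.float32); 
        if len(q)>5: print(n,t,len(q),cv2.minAreaRect(q), q.min(0),q.max(0))
c=arm.get_calibration("wrist"); print(c["mount"],c["mtx"])
E
```

```text
scene box 630 ((0.44774389266967773, -0.22720828652381897), (0.15594179928302765, 0.1315985471010208), 4.791179180145264) [ 0.36604458 -0.29784495] [ 0.5272601  -0.16071616]
scene case 554 ((0.501459538936615, 0.20359285175800323), (0.1389368772506714, 0.1681581735610962), 31.36241912841797) [0.40395054 0.10780347] [0.604537   0.27271423]
scene pot 36 ((0.45206218957901, 0.2402188926935196), (0.027568094432353973, 0.039119116961956024), 50.88936233520508) [0.43791276 0.2238607 ] [0.47593433 0.2627558 ]
scene cup 934 ((0.5362156629562378, 0.0010483190417289734), (0.1094273179769516, 0.10304712504148483), 40.64524459838867) [ 0.482748  -0.0500677] [0.59786755 0.06304889]
scene tape 177 ((0.3688850402832031, -0.04349809139966965), (0.06957156956195831, 0.06837770342826843), 7.629136085510254) [ 0.3352325  -0.07844476] [ 0.403743   -0.00664516]
side box 479 ((0.4503657817840576, -0.21969489753246307), (0.1493506282567978, 0.13488008081912994), 4.745204448699951) [ 0.37250432 -0.28850704] [ 0.5279884  -0.14810228]
side case 906 ((0.5043347477912903, 0.21353815495967865), (0.13810285925865
[... 302 characters left out ...]
136884033679962), (0.1073145717382431, 0.10748130083084106), 22.386987686157227) [ 0.48929912 -0.04389318] [0.5990781  0.06587322]
side tape 196 ((0.37292400002479553, -0.03631184250116348), (0.06882590055465698, 0.06749965250492096), 75.5187759399414) [ 0.33778965 -0.07246443] [ 0.40714324 -0.00044552]
[[-2.60624602e-06 -9.50959981e-01 -3.09313942e-01  8.41478609e-02]
 [ 9.99999746e-01  2.17819747e-04 -6.78094579e-04  1.70996132e-03]
 [ 7.12215493e-04 -3.09313866e-01  9.50959739e-01 -1.59289157e-01]
 [ 0.00000000e+00  0.00000000e+00  0.00000000e+00  1.00000000e+00]] [[372.97975303   0.         275.86618994]
 [  0.         372.97975303 205.67400316]
 [  0.           0.           1.        ]]
```

View pics/crop.png

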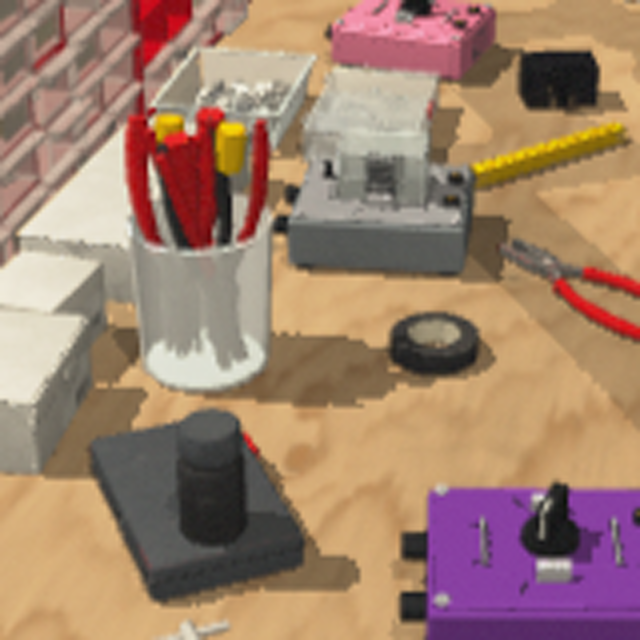

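The crop confirms it: clear hood on the grey box, crop (375,130), with a dark pin at (326,165). The pot is on the case at (210,475). Heights and sizes agree with the description. Now I go above the box.

```bash
python3 -c "
from h import *
toolshift([.449,-.223,.23])"
```

```text
rows xyz units [-15.21  13.93  -0.14]
tool y axis yaw deg 104.25057661079622
```

```bash
python3 -m crank '[[[-1.5,1.4,-0.5,0.2],[-3,2.8,-0.5,0.4],[-4.5,4.2,-0.5,0.6],[-6,5.6,-0.5,0.8],[-7.5,7,-0.5,1],[-9,8.4,-0.5,1.2],[-10.5,9.8,-0.5,1.4],[-12,11.1,-0.5,1.6],[-13.5,12.4,-0.3,1.8],[-14.8,13.5,-0.1,1.9],[-15.2,13.9,0,1.9],[-15.2,13.9,0,1.9]]]' 0 && python3 - <<'E'
from h import *
s=arm.get_state(); print(s["eef_pos"],s["ee_rot"],s["q"])
p,d,P,K,W=cam("wrist"); save(p,'w1.png',f=1.4)
for t in ["selector_box","guard","marker_pin","blank_plug","guard_tabs","knob"]:
    for r in arm.recognise(t,"wrist")[:3]:
        l,tp,w,h=map(int,r["extent"]); print(t,round(r["score"],2),[l,tp,w,h],P[min(419,tp+h//2),min(559,l+w//2)].round(3))
for z0,z1 in ((.047,.053),(.09,.1),(.064,.071)):
    m=(P[...,2]>z0)&(P[...,2]<z1)&(np.hypot(P[...,0]-.45,P[...,1]+.22)<.12); q=P[m][:,:2].astype(np.float32)
    print(z0,len(q), np.median(P[m][:,2]) if len(q) else 0, cv2.minAreaRect(q) if len(q)>4 else 0)
E
```

```text
t: 2.4
eef_pos: [0.4491, -0.2232, 0.2264]
ee_rot: [3.142, -0.0, -3.057]
force: [-1.0, 0.3, 0.4]
width: 0.0877
gripper_force: 0.0
[ 0.44909475 -0.22323249  0.22643627] [ 3.14154222e+00 -3.84275333e-04 -3.05683557e+00] [-6.88596256e-02  7.09832180e-02 -3.61743215e-01  9.87136116e-06
 -1.13845736e+00 -1.41718377e+00]
selector_box 0.72 [199, 97, 150, 168] [ 0.438 -0.224  0.099]
guard 0.68 [233, 140, 82, 100] [ 0.445 -0.224  0.097]
guard_tabs 0.83 [231, 140, 86, 102] [ 0.446 -0.223  0.098]
0.047 13382 0.050954858614854825 ((0.45052167773246765, -0.22371533513069153), (0.14809834957122803, 0.1279086321592331), 5.345519542694092)
0.09 6012 0.09697374167827769 ((0.4505007266998291, -0.22367660701274872), (0.07582169771194458, 0.06611841171979904), 4.917053699493408)
0.064 114 0.06772666838480579 ((0.45573511719703674, -0.22083435952663422), (0.09189572185277939, 0.06453905254602432), 12.54133129119873)
```

View pics/w1.png

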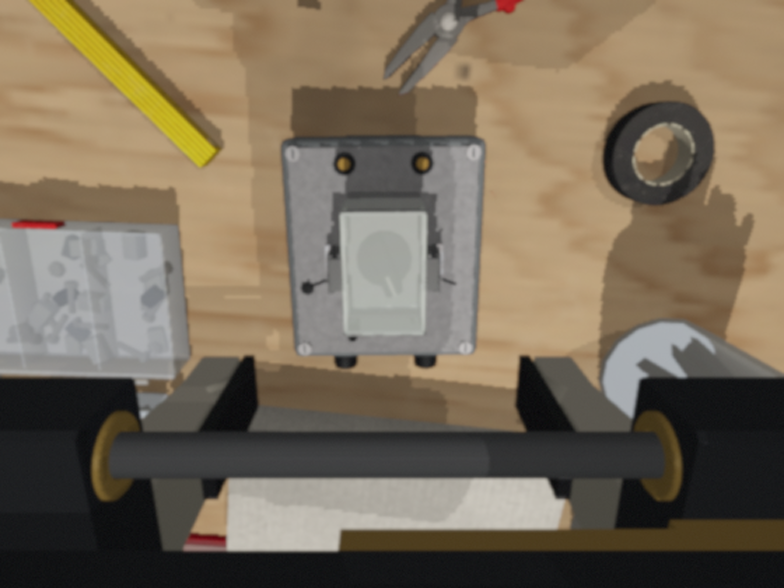

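The wrist view looks down on the box, with +x down in the picture and the terminals at the top (345,163). Dark spots lie at (308,287), which is position 4, and (352,338), which is position 3. I'll use the depth to see which is tall.

```bash
python3 - <<'E'
from h import *
p,d,P,K,W=cam("wrist")
c=np.array([.4505,-.2237]); y=np.radians(5)
for a in (1.571,2.356):
    g=1.178-a+y; q=c+.056*np.array([np.cos(g),np.sin(g)])
    m=np.hypot(P[...,0]-q[0],P[...,1]-q[1])<.012
    u=proj([*q,.05],K,W); print(a,q.round(3),u.round(),m.sum(),np.nanpercentile(P[m][:,2],[50,90,95,99,100]).round(4))
    g=p[int(u[1])-22:int(u[1])+22,int(u[0])-22:int(u[0])+22]; cv2.imwrite(f'pics/t{a}.png',cv2.resize(g[...,::-1],(380,380)))
cv2.imwrite('pics/pins.png',np.hstack([cv2.imread('pics/t1.571.png'),cv2.imread('pics/t2.356.png')]))
toolshift([.4505,-.2237,.08-arm.hold_point_z]); 
E
```

```text
1.571 [ 0.504 -0.241] [253. 234.] 144 [0.0513 0.0665 0.0674 0.0683 0.0687]
2.356 [ 0.476 -0.273] [220. 204.] 469 [0.0513 0.053  0.0538 0.0546 0.0558]
rows xyz units [-0.08  0.02  6.62]
tool y axis yaw deg 94.69114208324939
```

View pics/pins.png

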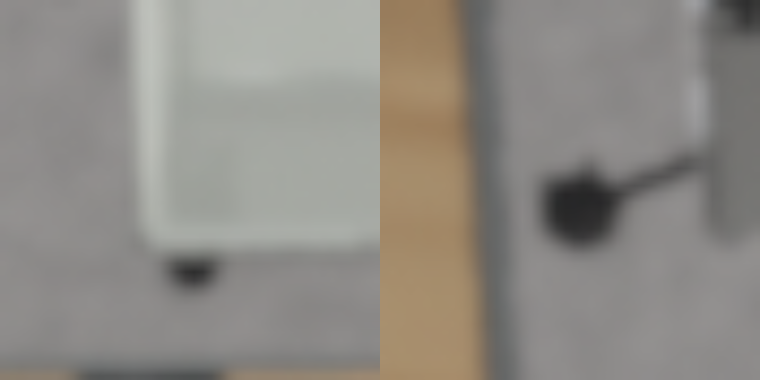

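Position 3 has the tall pin (top at z 0.068, as it should be); position 4 is flat. The pointer now looks to be at the second detent, so it needs +45° clockwise. I descend with the fingertips at z 0.068.

```bash
python3 -m crank '[[[-0.08,0.02,1.5,0],[-0.08,0.02,3,0],[-0.08,0.02,4.2,0],[-0.08,0.02,5.2,0],[-0.08,0.02,5.9,0],[-0.08,0.02,6.3,0],[-0.08,0.02,6.3,0],[-0.08,0.02,6.3,0]]]' 0 && python3 -m crank '[[[0,0,0,0],[0,0,0,0],[0,0,0,0],[0,0,0,0],[0,0,0,0],[0,0,0,0],[0,0,0,0],[0,0,0,0]]]' 0.5 15
```

```text
t: 3.8
eef_pos: [0.4514, -0.2233, 0.0698]
ee_rot: [-3.141, 0.001, -3.059]
force: [0.9, 0.7, 0.4]
width: 0.088
gripper_force: 0.0
t: 4.8
eef_pos: [0.4516, -0.2234, 0.0702]
ee_rot: [-3.141, 0.002, -3.058]
force: [-1.2, 0.9, 10.1]
width: 0.0556
gripper_force: 25.8
```

The width is 55.6 mm, so both tabs are in. I lift gently.

```bash
python3 -m crank '[[[0,0,-0.1,0],[0,0,-0.2,0],[0,0,-0.3,0],[0,0,-0.4,0]]]' && python3 -m crank '[[[0,0,-0.3,0],[0,0,-0.7,0],[0,0,-1.2,0],[0,0,-1.8,0],[0,0,-2.4,0],[0,0,-3,0],[0,0,-3.6,0],[0,0,-4.2,0],[0,0,-4.8,0],[0,0,-4.8,0]]]' && python3 - <<'E'
from h import *
p,d,P,K,W=cam("side"); save(p,'lift.png',[180,120,160,200],3)
for n in ("scene","side"):
    p,d,P,K,W=cam(n)
    m=(P[...,2]>.022)&(P[...,2]<.034)&(np.hypot(P[...,0]-.485,P[...,1]-.205)<.098); q=P[m][:,:2].astype(np.float32)
    # red-free dark pixels only
    k=p[m].max(1)<90; print(n,len(q),k.sum(),cv2.minAreaRect(q[k]))
    i=np.zeros((250,250),np.uint8)
    for x,y in q[k]: cv2.circle(i,(int((x-.36)*1000),int((y-.08)*1000)),3,255,-1)
    cnt=max(cv2.findContours(i,0,2)[0],key=cv2.contourArea); r=cv2.minAreaRect(cnt); print(np.array(r[0])/1000+[.36,.08],r[1],r[2])
E
```

```text
t: 5.3
eef_pos: [0.4508, -0.2231, 0.0791]
ee_rot: [3.141, -0.0, -3.059]
force: [0.5, 0.3, 0.1]
width: 0.0553
gripper_force: 24.6
t: 6.55
eef_pos: [0.4516, -0.2233, 0.2004]
ee_rot: [-3.141, 0.002, -3.058]
force: [0.3, 0.7, -0.3]
width: 0.0552
gripper_force: 24.6
scene 547 374 ((0.48220476508140564, 0.1969582438468933), (0.10132244229316711, 0.1577414721250534), 32.999874114990234)
[0.47165167 0.21365385] (104.85964965820312, 120.39585876464844) 31.059412002563477
side 896 386 ((0.4879501163959503, 0.21062183380126953), (0.09856072068214417, 0.15916737914085388), 33.807472229003906)
[0.44142271 0.23362296] (149.07199096679688, 81.21215057373047) 82.16073608398438
```

View pics/lift.png

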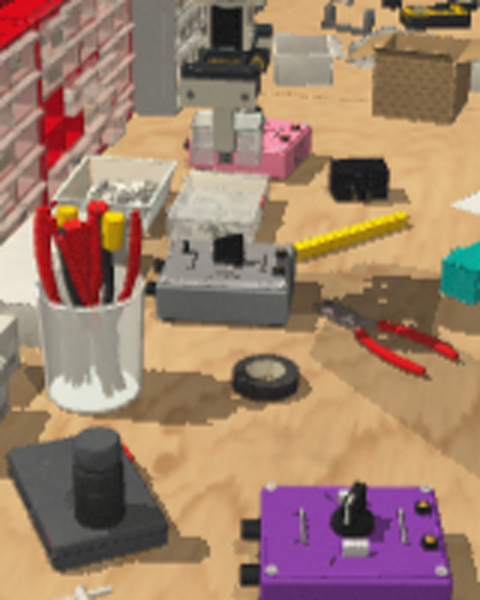

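The guard is held clear of the box and the bare knob shows at (230,247) in the crop. The case fits at (0.485,0.204) with yaw about 33°, and the pot is on its +y end 56 mm from the middle, as described. I carry the guard over the cup at z ≈ 0.28 while turning.

```bash
python3 -m crank '[[[0,0,-1.6,-1],[0,0.5,-3,-2.5],[-0.3,2,-3.3,-4.4],[-0.6,3.5,-3.3,-6.3],[-0.9,5,-3.3,-8.3],[-1.3,6.7,-3.3,-10.3],[-1.7,8.4,-3.3,-12.3],[-2.1,10.1,-3.3,-14.3],[-2.5,11.8,-3.3,-16.3],[-2.9,13.5,-3.3,-18.3],[-3.2,15,-3.3,-20.3],[-3.3,16,-3.3,-22]]]' && python3 -m crank '[[[0,0,0,-1.6],[0,0,0,-1.6],[0,0,0,-1.6]]]' && python3 - <<'E'
from h import *
s=arm.get_state(); print(s['q'].round(2))
p,d,P,K,W=cam("wrist"); save(p,'w2.png',f=1.4)
m=(P[...,2]>.022)&(P[...,2]<.034)&(np.hypot(P[...,0]-.485,P[...,1]-.205)<.11)&(p.max(2)<100); q=P[m][:,:2].astype(np.float32)
print(len(q),cv2.minAreaRect(q),np.median(P[m][:,2]))
m=(P[...,2]>.095)&(P[...,2]<.115)&(np.hypot(P[...,0]-.455,P[...,1]-.25)<.05);print(m.sum(),np.median(P[m],0))
toolshift([.5,.1815,.05])
E
```

```text
t: 8.2
eef_pos: [0.4997, 0.1839, 0.2804]
ee_rot: [3.14, -0.0, -1.133]
force: [0.7, 0.0, -1.8]
width: 0.0555
gripper_force: 24.6
t: 8.57
eef_pos: [0.4998, 0.182, 0.2811]
ee_rot: [3.141, -0.0, -1.002]
force: [-0.0, -0.1, -2.1]
width: 0.0553
gripper_force: 24.6
[ 0.72  0.09 -0.21 -0.   -1.27 -0.15]
6295 ((0.5122677087783813, 0.17216193675994873), (0.09959575533866882, 0.07909728586673737), 33.392066955566406) 0.028972382872111235
0 [nan nan nan]
rows xyz units [ 0.02 -0.    9.25]
tool y axis yaw deg -147.41815387554584
  return _methods._mean(a, axis=axis, dtype=dtype,
  ret = um.true_divide(
```

View pics/w2.png

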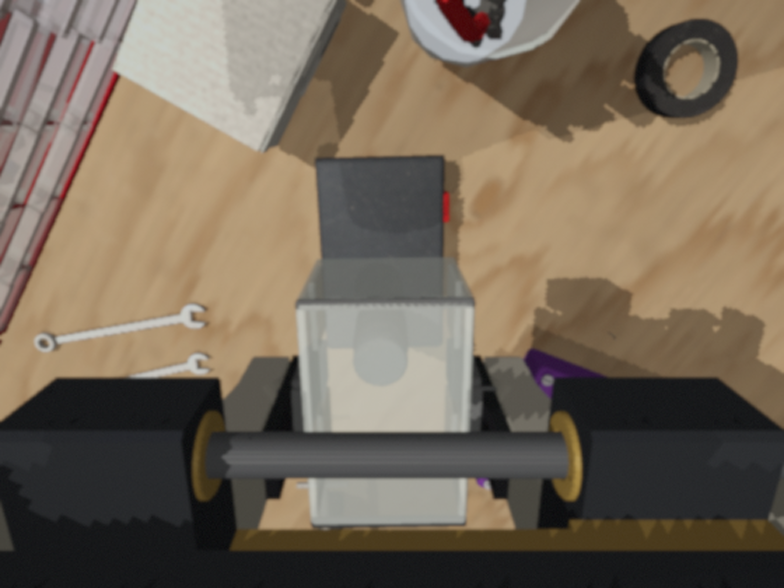

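The case lies squarely below the hood: its -y edge is at row 157, and the pot shows through the hood at (382,350). I lower it with a small correction.

```bash
python3 -m crank '[[[0.03,-0.2,1.5,0],[0.03,-0.2,3.3,0],[0.03,-0.2,5.1,0],[0.03,-0.2,6.6,0],[0.03,-0.2,7.8,0],[0.03,-0.2,8.6,0],[0.03,-0.2,9,0],[0.03,-0.2,9.1,0],[0.03,-0.2,9.1,0]]]' && python3 -m crank '[[[0,0,0.05,0],[0,0,0.1,0],[0,0,0.13,0],[0,0,0.16,0],[0,0,0.16,0]]]'
```

```text
t: 9.75
eef_pos: [0.505, 0.1846, 0.0547]
ee_rot: [-3.141, 0.0, -0.999]
force: [0.4, 1.0, -0.5]
width: 0.055
gripper_force: 24.6
t: 10.38
eef_pos: [0.5045, 0.1843, 0.05]
ee_rot: [3.141, -0.0, -0.999]
force: [1.1, 0.5, -0.6]
width: 0.055
gripper_force: 24.6
```

```bash
python3 -m crank '[[[0,0,0.03,0],[0,0,0.06,0],[0,0,0.09,0],[0,0,0.09,0]]]'
```

```text
t: 10.88
eef_pos: [0.5045, 0.1844, 0.0483]
ee_rot: [-3.142, -0.0, -0.999]
force: [-1.9, -0.3, 5.2]
width: 0.0552
gripper_force: 25.3
```

It touches with 5 N. I release and rise.

```bash
python3 -m crank '[[[0,0,0,0],[0,0,0,0],[0,0,0,0],[0,0,0,0],[0,0,0,0],[0,0,0,0]]]' 0 && python3 -m crank '[[[0,0,-0.4,0],[0,0,-1,0],[0,0,-2,0],[0,0,-3.2,0],[0,0,-4.8,0],[0,0,-6.5,0],[0,0,-8,0],[0,0,-9.2,0],[0,0,-9.2,0]]]' && python3 - <<'E'
from h import *
for n in("wrist","side"):
    p,d,P,K,W=cam(n)
    m=(P[...,2]>.066)&(P[...,2]<.08)&(np.hypot(P[...,0]-.5045,P[...,1]-.184)<.06); q=P[m][:,:2].astype(np.float32)
    print(len(q),cv2.minAreaRect(q),np.median(P[m][:,2]))
save(p,'placed.png',[160,120,160,200],3)
toolshift([.4505,-.2237,.28])
s=arm.get_state(); print(s['q'].round(2))
E
```

```text
t: 11.62
eef_pos: [0.5045, 0.1843, 0.0477]
ee_rot: [3.141, -0.0, -0.999]
force: [-0.6, 0.2, 0.1]
width: 0.0875
gripper_force: 0.0
t: 12.75
eef_pos: [0.5056, 0.1849, 0.2819]
ee_rot: [-3.135, 0.0, -0.999]
force: [-0.0, 0.1, -0.2]
width: 0.0877
gripper_force: 0.0
3997 ((0.4993304908275604, 0.1943126618862152), (0.06577865779399872, 0.09683594852685928), 34.53461456298828) 0.0749016982268298
277 ((0.5079004764556885, 0.18497362732887268), (0.0663595199584961, 0.07214464992284775), 51.78361511230469) 0.0737102076779309
rows xyz units [12.56 10.64 -0.08]
tool y axis yaw deg -147.25046142485473
[ 0.72  0.1  -0.21 -0.   -1.26 -0.14]
```

View pics/placed.png

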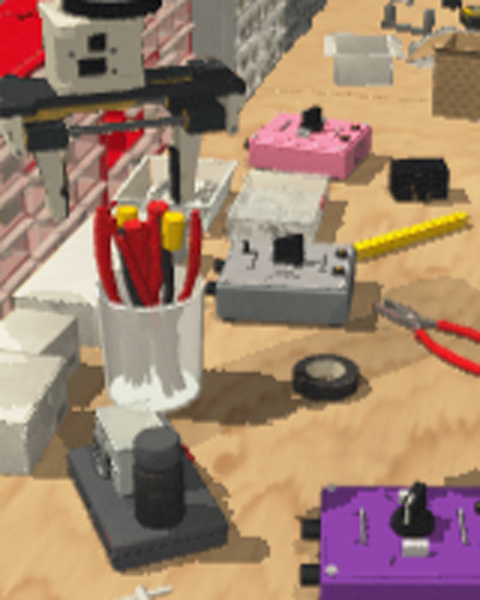

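The guard stands on the case next to the pot, at (125,450) in the crop, and the pot is unmoved. Back over the knob, turning +19 units so the fingers lie across the bar.

```bash
python3 -m crank '[[[0.9,0.7,0,1],[2,1.7,0,2.6],[3.2,2.7,0,4.4],[4.4,3.7,0,6.2],[5.6,4.7,0,8],[6.8,5.7,0,9.8],[8,6.7,0,11.6],[9.2,7.7,0,13.4],[10.4,8.7,0,15.2],[11.5,9.6,0,17],[12.3,10.3,0,18.5],[12.56,10.64,0,19]]]' && python3 -m crank '[[[0,0,0.6,0],[0,0,1.5,0],[0,0,2,0],[0,0,2,0]]]' && python3 - <<'E'
from h import *
p,d,P,K,W=cam("wrist"); save(p,'w3.png',f=1.4)
m=(P[...,2]>.076)&(P[...,2]<.092)&(np.hypot(P[...,0]-.45,P[...,1]+.224)<.035); q=P[m][:,:2].astype(np.float32)
print(len(q),cv2.minAreaRect(q),P[m][:,2].max())
c=q.mean(0); u,sv,vt=np.linalg.svd(q-c,full_matrices=False); print(c,np.degrees(np.arctan2(vt[0,1],vt[0,0])))
m=(P[...,2]>.06)&(P[...,2]<.075)&(np.hypot(P[...,0]-.504,P[...,1]+.241)<.02); print('pin',m.sum(),np.median(P[m],0))
m=(P[...,2]>.047)&(P[...,2]<.053)&(np.hypot(P[...,0]-.45,P[...,1]+.22)<.12); print(cv2.minAreaRect(P[m][:,:2].astype(np.float32)),np.median(P[m][:,2]))
toolshift([.4505,-.2237,.064])
E
```

```text
t: 14.35
eef_pos: [0.4498, -0.2246, 0.2769]
ee_rot: [3.14, -0.002, -2.661]
force: [0.3, -0.3, -0.1]
width: 0.0877
gripper_force: 0.0
t: 14.85
eef_pos: [0.4502, -0.2229, 0.2266]
ee_rot: [3.14, -0.002, -2.656]
force: [-0.3, -0.5, 0.3]
width: 0.0876
gripper_force: 0.0
552 ((0.4507380723953247, -0.22354191541671753), (0.03626173734664917, 0.010230423882603645), 27.751136779785156) 0.08711707770409927
[ 0.44969133 -0.224136  ] 27.650126
pin 45 [ 0.50318531 -0.24031764  0.06650468]
((0.4506073594093323, -0.22395241260528564), (0.1480344533920288, 0.12784473598003387), 5.366722106933594) 0.0510043311690947
rows xyz units [ 0.01 -0.01  6.54]
tool y axis yaw deg 117.83863426264567
```

View pics/w3.png

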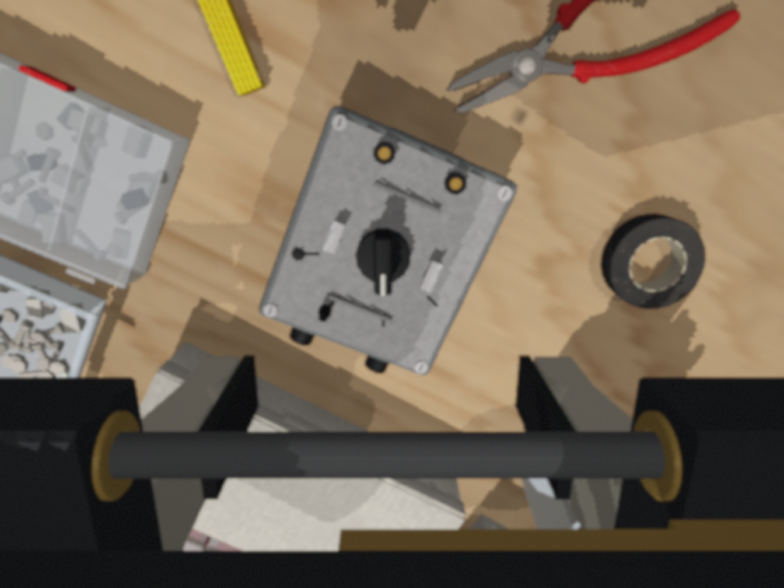

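The picture shows the bar pointing straight down from (383,255), its white line at (383,285), angle 27.7°, so it is in the second detent. The tall pin at (325,312) is 45° clockwise from it. I descend and grip.

```bash
python3 -m crank '[[[0,0,1.5,0],[0,0,3,0],[0,0,4.3,0],[0,0,5.3,0],[0,0,6,0],[0,0,6.4,0],[0,0,6.5,0],[0,0,6.5,0]]]' 0 && python3 -m crank '[[[0,0,0,0],[0,0,0,0],[0,0,0,0],[0,0,0,0],[0,0,0,0],[0,0,0,0],[0,0,0,0],[0,0,0,0],[0,0,0,0],[0,0,0,0]]]' 0.95 20
```

```text
t: 15.9
eef_pos: [0.4513, -0.2236, 0.0659]
ee_rot: [-3.141, 0.001, -2.657]
force: [-0.7, 0.8, 0.0]
width: 0.0874
gripper_force: 0.0
t: 17.15
eef_pos: [0.4513, -0.2246, 0.0654]
ee_rot: [-3.14, 0.0, -2.657]
force: [1.8, -7.7, -3.3]
width: 0.0109
gripper_force: 20.0
```

```bash
python3 -m crank '[[[0,0,0,0.8],[0,0,0,1.8],[0,0,0,2.8],[0,0,0,3.8],[0,0,0,4.8],[0,0,0,5.8],[0,0,0,6.8],[0,0,0,7.8],[0,0,0,8.6],[0,0,0,9],[0,0,0,9],[0,0,0,9]]]' && python3 -m crank '[[[0,0,0,0],[0,0,0,0],[0,0,0,0],[0,0,0,0],[0,0,0,0],[0,0,0,0]]]' 0 && python3 -m crank '[[[0,0,-0.3,0],[0,0,-1,0],[0,0,-2.2,0],[0,0,-3.8,0],[0,0,-5.2,0],[0,0,-6,0],[0,0,-6,0]]]' && python3 - <<'E'
from h import *
p,d,P,K,W=cam("wrist"); save(p,'w4.png',f=1.4)
m=(P[...,2]>.076)&(P[...,2]<.092)&(np.hypot(P[...,0]-.45,P[...,1]+.224)<.035); q=P[m][:,:2].astype(np.float32)
r=cv2.minAreaRect(q); print(len(q),r)
c=q.mean(0); u,sv,vt=np.linalg.svd(q-c,full_matrices=False); print(c,np.degrees(np.arctan2(vt[0,1],vt[0,0])))
m=(P[...,2]>.06)&(P[...,2]<.075)&(np.hypot(P[...,0]-.504,P[...,1]+.241)<.02); pin=np.median(P[m],0); print('pin',pin, np.degrees(np.arctan2(pin[1]+.2237,pin[0]-.4505)))
E
```

```text
t: 18.65
eef_pos: [0.4513, -0.2247, 0.0655]
ee_rot: [-3.14, 0.001, 2.841]
force: [1.6, -8.2, -3.5]
width: 0.0108
gripper_force: 20.0
t: 19.4
eef_pos: [0.4507, -0.2236, 0.0653]
ee_rot: [3.142, 0.0, 2.841]
force: [0.1, -0.3, 0.1]
width: 0.0651
gripper_force: 0.0
t: 20.27
eef_pos: [0.4516, -0.2238, 0.2175]
ee_rot: [3.141, 0.004, 2.841]
force: [0.6, 0.1, -0.4]
width: 0.0875
gripper_force: 0.0
569 ((0.4504098892211914, -0.22345221042633057), (0.009976092725992203, 0.03567323461174965), 72.59529876708984)
[ 0.4493451  -0.22313657] -17.313566
pin [ 0.50274471 -0.23952779  0.06644552] -16.85444521501789
```

View pics/w4.png

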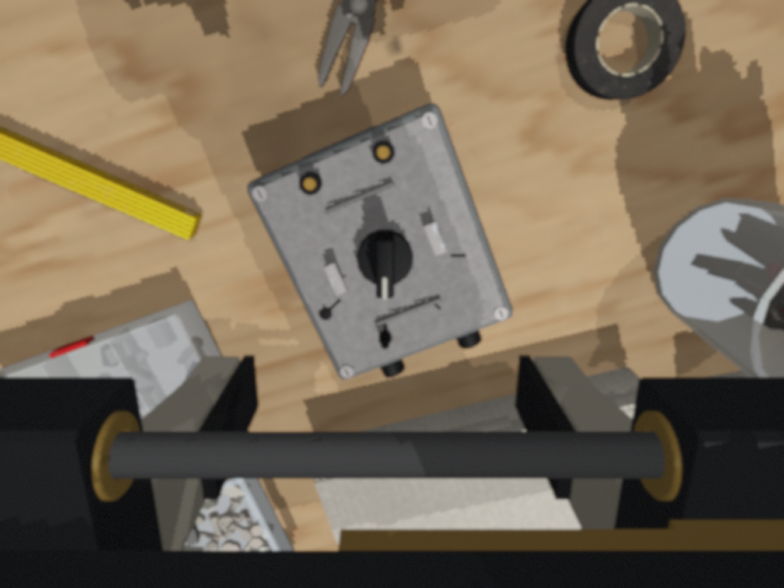

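The pointer at (384,290) points straight at the tall pin at (385,337): -17.3° against -16.9°. The robot is clear of everything, so I hand in.

```bash
python3 -c "
from station import arm
print(arm.job_done())"
```

```text
the job is handed in; nothing more can be done
None
```

The guard stands upright on the grey case, the knob is in the third position pointing at the tall pin, and the job is handed in at about 20 s; no verdict came back, only confirmation of the hand-in.

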